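# Set the guarded microscope lamp dial

## Robot

A 6-joint arm with a two-finger parallel gripper is mounted at the origin on the work surface. World frame = base frame: x ahead of the robot, y to its left, z up, the work surface at z = 0. Lengths are in mm, angles in rad, forces in N, time in s.
With the tool pointing down it reaches from about 225 to 725 mm from the base axis. Payload 3.1 kg.
Tool frame: the origin (TCP) lies at the very end of the fingers, on their centre line; the grasp point (between the pads) lies 19 mm behind it; z points along the fingers, y is the line along which they close (so a half turn about z gives the same grasp; the last joint's range is limited). The gripper opens to 85 mm and grips with 20 to 120 N. Pads are 22 mm wide; open, the fingers measure 114 mm over their backs; the gripper's body (76 mm by 85 mm) begins 54 mm behind the grasp point. The pads swing forward as they close: fully open they stand 13 mm farther back than shut.
Start: joints at [-1.45, 0.048, 0.099, 1.622, 0, 1.443], TCP at [129.262, -508.831, 231.312] pointing down, gripper open.
Joint ranges: [-2.91, 2.91], [-0.99, 1.94], [-1.21, 1.42], [-2.12, 2.29], [-1.49, 1.47], [-3.14, 3.14]. Speed limits (rad/s): [2.79, 2.79, 3.14, 3.14, 3.14, 3.14].

## Interface

Orientations are given as a unit quaternion [w, x, y, z].
In Python, from plant import env gives the robot as it stands.
- The arm moves only by the tool step_arm, never from a script. Its argument "commands" is a list of rows, each a list of 4 numbers: the shift along the world's x, y, z in mm, then the turn about the world's z in rad. In form: [[tx, ty, tz, turn], ...]. A call has 1 to 20 rows; each row is the pose to reach, as a shift and turn from the pose commanded when the call began; what a row does not reach only later rows make up. A row lasts 1/12 s, in which the tool goes at most 41.7 mm and 7.16 degrees, less where a joint would pass 70% of its speed; a pose out of reach is approached as far as the arm can. A call with a gripper value outside its range is refused whole. "claw" is the finger opening in mm, from 0 to 85.4, set as the call begins (left out, the last holds). The fingers move at their own pace and stop on an object; "squeeze" is the grip in N (left out, the last holds). Time passes only in rows, so rows that repeat a pose let the fingers close. It gives the time, the measured TCP pose, the force, the opening and the grip force at its end, in the units of the state.
- env.state(): the state, without advancing time (a new reading comes with each control period).
- env.read_camera(name): name is "scene" or "top" or "wrist"; returns the picture (420x560x3 uint8, blue, green, red); there is no depth.
- env.get_calibration(name): a dict with "mtx" (3x3 intrinsics, pixels), "camera_from_world" (4x4, takes a point from world to camera coordinates); the wrist camera has in their place "hand_eye" (4x4, takes a point from camera to tool coordinates, whose origin is the TCP and whose axes are the flange's). Camera axes: x right, y up, looking along -z (the intrinsics and any distortion apply to the point x, -y, -z); pixel columns grow to the right and rows downward; lengths in mm; the calibration is good to about 2 mm. A picture is of the moment at which its call begins: read the wrist's pose just before it. get_calibration takes no time and is no camera call.
- env.sign_off(): hands the job in; it is judged then, once.
The state is a dict: "t": time; "joint_positions": joint angles; "dq": joint speeds; "joint_torque": joint torques, N m; "position": TCP position; "orientation": TCP orientation; "wrist_force": force on the tool from outside, world axes, zero at the start; "torque": the same for the moment, N m; "finger_gap": finger opening in mm; "finger_force": force on a finger pad.
Only numpy, scipy, OpenCV 4.12 (cv2) and the standard library are available. Lean on these libraries where they do the work, as an engineer would, in place of code of your own. Each camera call takes 0.05 s, during which the arm holds its last target. There are 200 camera calls.

## Task

Swing the amber cover of the microscope lamp controller all the way over so that it stays propped open, then turn the dial beneath it until its white pointer points at the green dot. Let go and leave the cover open; keep the blue-covered controller shut.

Things in the scene. Friction and masses are not known exactly. Their poses are not given: they have to be found in the camera images.
- amber_unit: Lamp controller with see-through amber cover: cream box fixed to the table, 120 x 130 mm, flat top at z = 50 mm. Origin on the table under the dial's axis; x from its front (orange tab, towards the robot) to its back (hinge), z up. Five dots ring the dial at 41 mm; the large green one lies 0.65 rad (37 degrees) from front (-x), towards +y. Lengths below are in this frame.
- amber_cover (a joint): Cover angle: 0 shut, 2.2 at its stop, up and back about the hinge line (along y) at x 52, z 54 mm. 120 g hood 105 x 96 x 54 mm with an orange tab 50 long, 14 thick (y), 22 mm high at its front; shut, grip the tab across y at x -88, z 89 mm: it may turn between the fingers of a tool kept pointing down. Loose hinge: let go below 1 rad it falls shut, above 1.3 rad it falls open and stays.
- amber_dial (a joint): Dial angle, 0 to 1.75 rad, growing clockwise from above; 1.3 is the green dot. Black, under the amber cover: 44 mm disc with an upright bar 42 mm long, 14 mm thick, z 64 to 94 mm, axis at x = y = 0; grip across its thickness at z 87 mm. White pointer on one half of the bar, which lies 0.65 minus value rad anticlockwise from front (-x). Stays where left; light friction.
- blue_cover (a joint): Cover angle (rad, 0 shut) of the other controller: same build but blue cover and tab, standing 0.2 m or more to the left or right of the amber one. It is to stay shut.

How it is judged:
By the outcome, as a careful person would: the job done as asked, in the order asked, and still so for the second after the job is handed in, with the robot touching nothing.
It also fails if it takes over 58 s, if anything falls off the work surface, if the arm or the gripper's body presses on something with over 40 N, if the wrist force passes 120 N, or if a joint passes its speed limit or range.

## Working session

There is one attempt and no reset: what is moved stays moved. The work goes in short steps, Python scripts to look and compute and a tool call to move; the robot and the scene stay as the last step left them, time stands still between calls to the robot, and variables do not carry over. Pictures are saved under pics/ and viewed, at most 10 in all, crops included, and the job is handed in when it is done.

Besides the shell and the picture viewer there is one more tool, called in YAML: its name, and indented under it one key for each argument. step_arm: Moves the arm, as the interface text tells. Its arguments: {"type":"object","properties":{"commands":{"type":"array"},"claw":{"type":"number"},"squeeze":{"type":"number"}},"required":["commands"]}

```bash
mkdir -p pics; python3 - <<'E'
from plant import env
import cv2,numpy as np
for n in("scene","top"):
    im=env.read_camera(n);cv2.imwrite(f"pics/{n}0.png",im)
    c=env.get_calibration(n);print(n,{k:np.round(v,3).tolist() if not isinstance(v,str) else v for k,v in c.items()})
print(env.get_calibration("wrist"));print(env.state())
E
```

```text
scene {'mtx': [[380.232, 0.0, 273.461], [0.0, 380.232, 207.254], [0.0, 0.0, 1.0]], 'camera_from_world': [[-0.771, 0.637, 0.001, 452.483], [-0.459, -0.557, 0.692, 248.227], [0.442, 0.533, 0.722, -1093.731], [0.0, 0.0, 0.0, 1.0]]}
top {'mtx': [[477.758, 0.0, 286.659], [0.0, 477.758, 214.222], [0.0, 0.0, 1.0]], 'camera_from_world': [[-0.0, -1.0, 0.006, 2.898], [0.979, 0.001, 0.202, -597.2], [-0.202, 0.006, 0.979, -751.542], [0.0, 0.0, 0.0, 1.0]]}
{'mtx': array([[297.28913928,   0.        , 273.8201483 ],
       [  0.        , 297.28913928, 210.20795099],
       [  0.        ,   0.        ,   1.        ]]), 'hand_eye': array([[ 5.73215198e-04,  9.51971038e-01,  3.06187547e-01,
         7.88304541e+01],
       [ 9.99999671e-01, -7.21185968e-04,  3.70142893e-04,
        -9.42366707e-01],
       [ 5.73183477e-04,  3.06187234e-01, -9.51971139e-01,
        -1.43208892e+02],
       [ 0.00000000e+00,  0.00000000e+00,  0.00000000e+00,
         1.00000000e+00]])}
{'t': 0.1, 'joint_positions': array([-1.44982337e+00,  4.86860477e-02,  9.77479324e-02,  1.62200264e+00,
       -3.15197748e-05,  1.44301479e+00]), 'dq': array([-0.00051976, -0.00093814,  0.00357098,  0.0012449 ,  0.0001273 ,
        0.00121218]), 'joint_torque': array([ 4.10642533e-03, -3.39851260e+01,  3.20935893e+01,  1.58763654e-02,
       -1.20513473e-04, -4.00469673e-06]), 'position': array([ 129.17330275, -508.28772011,  230.22605147]), 'orientation': array([-1.07226057e-03,  9.92274544e-01,  1.24056760e-01, -1.21096725e-05]), 'wrist_force': array([ 0.16535513, -0.56317913, -1.02468721]), 'torque': array([-0.07049519,  0.01075272,  0.04648517]), 'finger_force': 0.0, 'finger_gap': 85.59652258691858}
```

View pics/top0.png

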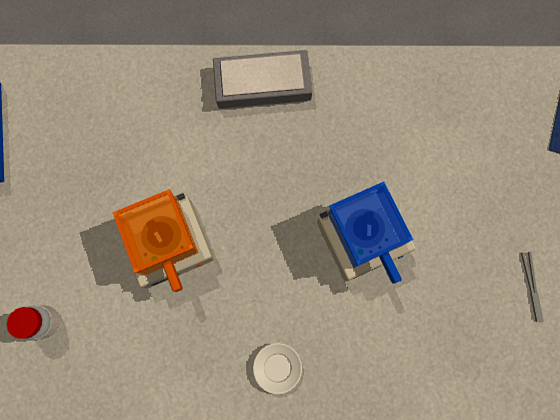

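View pics/scene0.png

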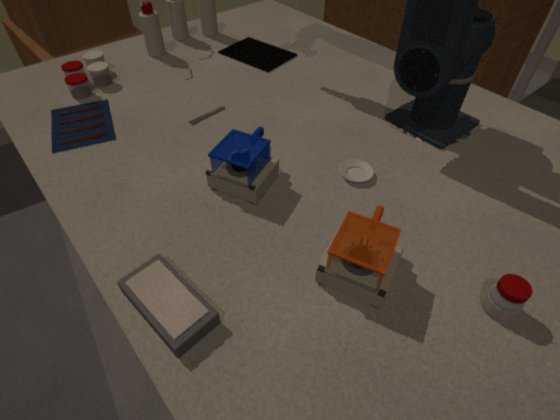

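The top view shows the amber unit at about (160,238), with its tab running to (175,290) and yaw about +0.3. The blue unit is to the right at (370,230). I'll enlarge the amber one.

```bash
python3 - <<'E'
import cv2
im=cv2.imread("pics/top0.png")[170:310,75:235]
cv2.imwrite("pics/crop0.png",cv2.resize(im,None,fx=4.2,fy=4.2,interpolation=cv2.INTER_CUBIC))
E
```

```text
(no output)
```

View pics/crop0.png

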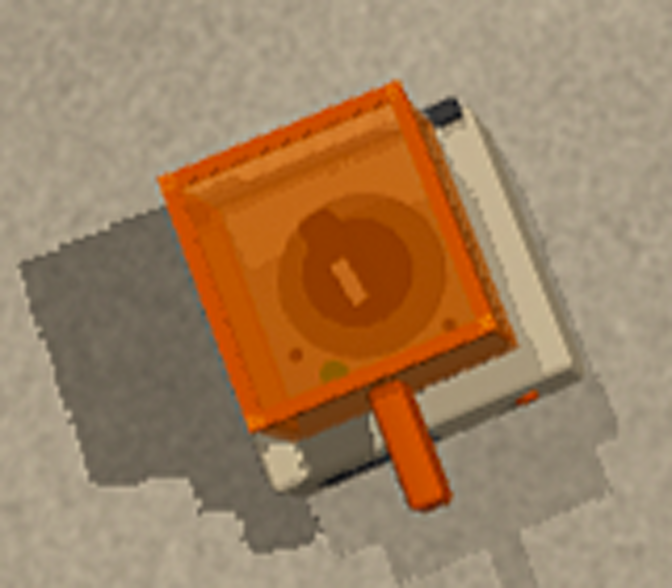

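```bash
cat > h.py <<'E'
import numpy as np,cv2
from plant import env
def proj(n,P):
    c=env.get_calibration(n);T=c["camera_from_world"]
    p=np.atleast_2d(P)@T[:3,:3].T+T[:3,3]
    u=np.c_[p[:,0],-p[:,1],-p[:,2]]@c["mtx"].T
    return u[:,:2]/u[:,2:]
def U2W(pose,P):
    x,y,a=pose;P=np.atleast_2d(P).astype(float);c,s=np.cos(a),np.sin(a)
    return np.c_[x+c*P[:,0]-s*P[:,1],y+s*P[:,0]+c*P[:,1],P[:,2]]
E
python3 - <<'E'
from h import *
from scipy.optimize import least_squares
cr=np.array([[163,180],[398,85],[494,320],[255,428],[334,370]])
px=cr/4.2+[75,170]-.5+.5/4.2
def pts(z): return np.array([[52,48,z],[52,-48,z],[-53,-48,z],[-53,48,z],[-32.6,24.8,51]])
f=lambda q:(proj("top",U2W(q[:3],pts(q[3])))-px).ravel()
r=least_squares(f,[400,150,.3,106]);print(r.x,r.fun.reshape(-1,2).round(2))
for nm,P in dict(dot=[-32.6,24.8,51],bar=[0,0,94],tabend=[-103,0,100],hf=[-21,0,94]).items():
    print(nm,(proj("top",U2W(r.x[:3],P))+.5-.12-[75,170])*4.2)
print("tab",U2W(r.x[:3],[-88,0,89]),"hinge",U2W(r.x[:3],[52,0,54]))
im=cv2.imread("pics/scene0.png")
for p in proj("scene",U2W(r.x[:3],np.vstack([pts(r.x[3]),[-103,0,100],[-65,65,50],[-65,-65,50],[0,0,94]]))): cv2.circle(im,tuple(int(round(v)) for v in p),1,(0,255,0),-1)
cv2.imwrite("pics/ov.png",cv2.resize(im[180:320,290:430],None,fx=4,fy=4))
E
```

```text
[5.64320461e+02 2.18389404e+02 4.19404683e-01 1.00129268e+02] [[-0.14 -0.33]
 [-0.53 -1.08]
 [ 0.5   1.32]
 [ 0.7   0.22]
 [-0.58 -0.21]]
dot [[331.53906128 369.12233414]]
bar [[331.90463508 253.10879481]]
tabend [[426.15391456 499.34398208]]
hf [[351.45214049 302.4942914 ]]
tab [[483.9472868  182.55432563  89.        ]] hinge [[611.81370035 239.56467807  54.        ]]
```

View pics/ov.png

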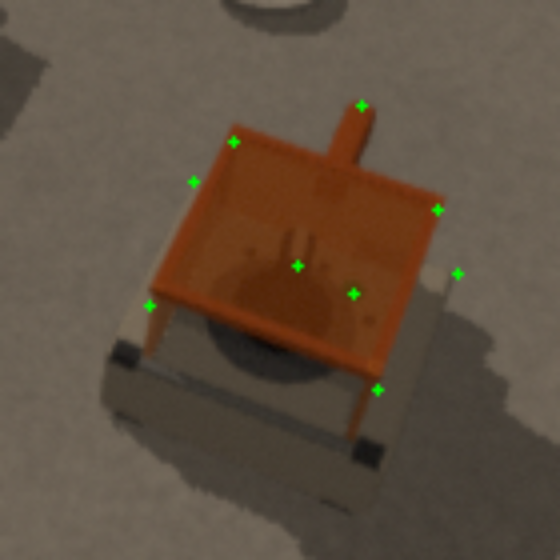

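Tab tip is at (362,108) in the overlay, but the hood's rear corners are about 15 px off (4 px raw), so the hood's x offset is different. I'll refit jointly with the scene corners.

```bash
python3 - <<'E'
from h import *
from scipy.optimize import least_squares
t=np.array([[163,180],[398,85],[494,320],[255,428],[334,370]])/4.2+[75,170]-.4
s=np.array([[380,373],[155,290],[236,126],[443,200]])/4+[290,180]-.4
def pts(z,xr): return np.array([[xr,48,z],[xr,-48,z],[xr-105,-48,z],[xr-105,48,z],[-32.6,24.8,51]])
def f(q):
    W=U2W(q[:3],pts(q[3],q[4]))
    return np.r_[proj("top",W)-t,proj("scene",W[:4])-s].ravel()
r=least_squares(f,[560,215,.4,106,47]);print(r.x.round(3));print(r.fun.reshape(-1,2).round(1))
q=r.x[:3]
print("tabend top",(proj("top",U2W(q,[-113,0,100]))-[75,170]+.4)*4.2,(proj("scene",U2W(q,[-113,0,100]))-[290,180]+.4)*4)
print("tab",U2W(q,[-88,0,89]),"hinge",U2W(q,[52,0,54]),"dial",q)
E
```

```text
[5.63953e+02 2.17368e+02 4.17000e-01 1.07088e+02 5.08210e+01]
[[-0.7 -0.4]
 [-0.5 -1.3]
 [ 0.6  1.8]
 [ 0.2  0.8]
 [-0.   0. ]
 [-0.2  0.9]
 [-0.6  0. ]
 [-0.4  0. ]
 [-0.1 -0.7]]
tabend top [[438.00510119 525.59882332]] [[368.43276301  88.87675452]]
tab [[483.48417232 181.74849576  89.        ]] hinge [[611.50301968 238.41572367  54.        ]] dial [5.63953162e+02 2.17367896e+02 4.16722822e-01]
```

Joint fit: the dial axis is at (564, 217.4) and yaw is 0.417. The tab grip is at (483.5, 181.7, 89). I'm taking the half-turned grasp so joint 6 stays near 0. That means a total turn of +3.31, done in two parts.

step_arm:
  commands:
    - [177,345,0,1.65]
    - [177,345,0,1.65]
    - [177,345,0,1.65]
    - [177,345,0,1.65]
    - [177,345,0,1.65]
    - [177,345,0,1.65]
    - [177,345,0,1.65]
    - [177,345,0,1.65]
    - [177,345,0,1.65]
    - [177,345,0,1.65]
    - [177,345,0,1.65]
    - [177,345,0,1.65]
    - [177,345,0,1.65]
    - [177,345,0,1.65]
    - [177,345,0,1.65]
    - [177,345,0,1.65]
  claw: 50

```text
t: 1.43
position: [306.1, -163.8, 231.1]
orientation: [-0.0, 0.583, 0.812, 0.0]
wrist_force: [0.8, -0.6, -0.7]
finger_gap: 50.3
finger_force: 0.0
```

step_arm:
  commands:
    - [177,346,-20,1.66]
    - [177,346,-20,1.66]
    - [177,346,-20,1.66]
    - [177,346,-20,1.66]
    - [177,346,-20,1.66]
    - [177,346,-20,1.66]
    - [177,346,-20,1.66]
    - [177,346,-20,1.66]
    - [177,346,-20,1.66]
    - [177,346,-20,1.66]
    - [177,346,-20,1.66]
    - [177,346,-20,1.66]
    - [177,346,-20,1.66]
    - [177,346,-20,1.66]
    - [177,346,-20,1.66]
    - [177,346,-20,1.66]
    - [177,346,-20,1.66]
    - [177,346,-20,1.66]

```text
t: 2.93
position: [483.3, 182.0, 211.3]
orientation: [-0.0, -0.206, 0.978, -0.0]
wrist_force: [0.0, 0.3, 0.4]
finger_gap: 49.8
finger_force: 0.0
```

```bash
cat >> h.py <<'E'
from scipy.spatial.transform import Rotation as R
def wproj(P,s):
    c=env.get_calibration("wrist");w,x,y,z=s["orientation"]
    M=np.eye(4);M[:3,:3]=R.from_quat([x,y,z,w]).as_matrix();M[:3,3]=s["position"]
    T=np.linalg.inv(M@c["hand_eye"]);p=np.atleast_2d(P)@T[:3,:3].T+T[:3,3]
    u=np.c_[p[:,0],-p[:,1],-p[:,2]]@c["mtx"].T
    return u[:,:2]/u[:,2:]
def st():
    s=env.state();x,y=s["orientation"][1:3]
    print("t",round(s["t"],2),"pos",s["position"].round(1),"yaw",round(2*np.arctan2(y,x),3),"q",s["joint_positions"].round(2),"F",s["wrist_force"].round(1),"gap",round(s["finger_gap"],1),round(s["finger_force"],1));return s
E
python3 - <<'E'
from h import *
s=st();im=env.read_camera("wrist");q=[563.95,217.37,.417]
for p in wproj(U2W(q,[[-88,0,100],[-54,48,107],[-54,-48,107],[51,48,107],[51,-48,107]]),s): print(p);cv2.circle(im,tuple(int(round(v)) for v in p),3,(0,255,0),-1)
cv2.imwrite("pics/w1.png",im)
E
```

```text
t 2.93 pos [483.3 182.  211.3] yaw 3.557 q [ 0.23  0.02  0.03  1.58 -0.   -0.19] F [0.  0.3 0.4] gap 49.8 0.0
[272.29997214 206.08338244]
[325.21243376 244.09324803]
[219.49237759 244.19248385]
[319.81571829 338.80063623]
[225.36567111 338.89678927]
```

View pics/w1.png

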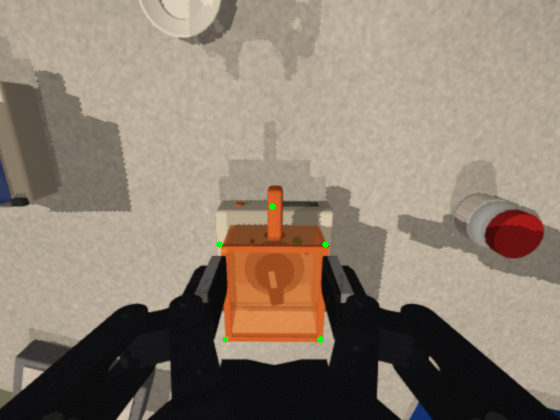

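The wrist view confirms the fit. The tab is at column 275 against 272 predicted, so I'll shift about 2 mm towards +y. Now I descend and grip.

step_arm:
  commands:
    - [-0.6,1.5,-35,0]
    - [-0.6,1.5,-70,0]
    - [-0.6,1.5,-100,0]
    - [-0.6,1.5,-125,0]
    - [-0.6,1.5,-141,0]
    - [-0.6,1.5,-141,0]
    - [-0.6,1.5,-141,0]

```text
t: 3.57
position: [481.6, 183.4, 69.4]
orientation: [-0.001, -0.207, 0.978, -0.0]
wrist_force: [0.1, 0.4, 0.2]
finger_gap: 50.1
finger_force: 0.0
```

step_arm:
  commands:
    - [0,0,0,0]
    - [0,0,0,0]
    - [0,0,0,0]
    - [0,0,0,0]
    - [0,0,0,0]
    - [0,0,0,0]
    - [0,0,0,0]
    - [0,0,0,0]
    - [0,0,0,0]
    - [0,0,0,0]
  claw: 0
  squeeze: 25

```text
t: 4.4
position: [484.5, 183.4, 72.5]
orientation: [0.002, -0.207, 0.978, -0.001]
wrist_force: [1.3, -2.2, 6.2]
finger_gap: 13.3
finger_force: 29.8
```

```bash
python3 - <<'E'
from h import *
st()
a0=np.arctan2(35,-140);r=np.hypot(35,140);c,s=np.cos(.417),np.sin(.417)
for a in np.arange(.1,1.75,.1):
    d=r*np.cos(a0-a)+140;print(round(a,2),[round(d*c),round(d*s),round(r*np.sin(a0-a)-35),0],end=",")
E
```

```text
t 4.4 pos [484.5 183.4  72.5] yaw 3.558 q [ 0.23  0.05 -0.21  1.3  -0.   -0.18] F [ 1.3 -2.2  6.2] gap 13.3 29.8
0.1 [4, 2, 14, 0],0.2 [9, 4, 27, 0],0.3 [15, 7, 40, 0],0.4 [23, 10, 52, 0],0.5 [31, 14, 63, 0],0.6 [40, 18, 73, 0],0.7 [51, 22, 82, 0],0.8 [62, 27, 90, 0],0.9 [74, 33, 96, 0],1.0 [86, 38, 102, 0],1.1 [98, 44, 106, 0],1.2 [111, 49, 108, 0],1.3 [125, 55, 109, 0],1.4 [138, 61, 109, 0],1.5 [151, 67, 107, 0],1.6 [164, 73, 104, 0],1.7 [176, 78, 99, 0],
```

Tab gripped (gap 13.3). Swinging up along the arc.

step_arm:
  commands:
    - [2,1,7,0]
    - [4,2,14,0]
    - [6,3,20,0]
    - [9,4,27,0]
    - [12,5,34,0]
    - [15,7,40,0]
    - [19,8,46,0]
    - [23,10,52,0]
    - [27,12,58,0]
    - [31,14,63,0]
    - [36,16,68,0]
    - [40,18,73,0]

```text
t: 5.4
position: [522.8, 200.1, 142.8]
orientation: [-0.001, -0.207, 0.978, -0.002]
wrist_force: [4.7, -5.2, -6.4]
finger_gap: 13.3
finger_force: 28.4
```

Forces are small, so I'll continue to 1.65 rad.

step_arm:
  commands:
    - [5,2,5,0]
    - [11,4,9,0]
    - [16,7,13,0]
    - [22,9,17,0]
    - [28,12,20,0]
    - [34,15,23,0]
    - [40,18,26,0]
    - [46,20,29,0]
    - [52,23,31,0]
    - [58,26,33,0]
    - [65,28,34,0]
    - [71,31,35,0]
    - [78,34,36,0]
    - [85,37,36,0]
    - [98,43,36,0]
    - [111,49,34,0]
    - [124,55,31,0]
    - [130,58,29,0]
    - [130,58,29,0]

```text
t: 6.98
position: [654.5, 257.3, 172.3]
orientation: [0.0, -0.206, 0.978, -0.002]
wrist_force: [2.0, -8.4, -1.0]
finger_gap: 13.8
finger_force: 32.6
```

```bash
python3 - <<'E'
from h import *
st();a=env.read_camera("scene")[130:330,270:470];b=env.read_camera("top")[150:330,60:260]
cv2.imwrite("pics/c2.png",np.hstack([cv2.resize(a,(400,400)),cv2.resize(b,(400,360))[:400] if 0 else cv2.resize(b,(400,400))]))
E
```

```text
t 6.98 pos [654.5 257.3 172.3] yaw 3.557 q [ 0.28  0.53  0.57  1.61 -0.   -0.13] F [ 2.  -8.4 -1. ] gap 13.8 32.6
```

View pics/c2.png

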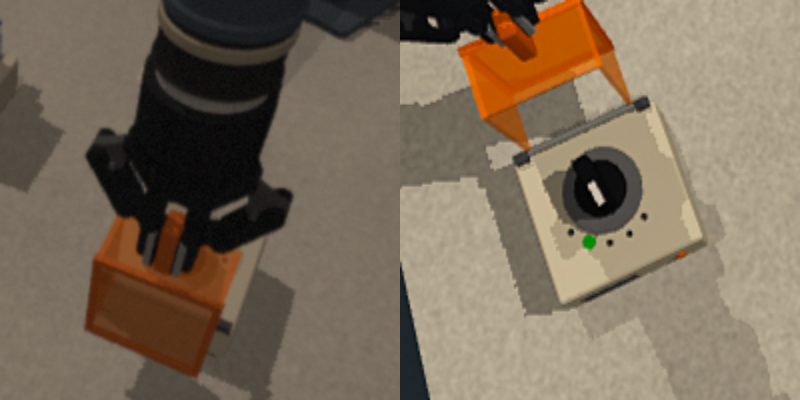

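The cover is at about 1.65 rad, past the balance point, and the top view shows the dial exposed. Releasing and backing off upwards.

step_arm:
  commands:
    - [0,0,0,0]
    - [0,0,0,0]
    - [0,0,0,0]
    - [0,0,0,0]
    - [0,0,0,0]
    - [0,0,15,0]
    - [0,0,35,0]
    - [0,0,55,0]
    - [-20,-9,65,0]
    - [-50,-22,65,0]
    - [-85,-38,65,0]
    - [-120,-52,65,0]
    - [-150,-66,65,0]
    - [-150,-66,65,0]
    - [-150,-66,65,0]
  claw: 65

```text
t: 8.33
position: [500.7, 193.5, 237.5]
orientation: [-0.0, -0.207, 0.978, 0.0]
wrist_force: [1.1, 0.3, -0.0]
finger_gap: 65.1
finger_force: 0.0
```

```bash
python3 - <<'E'
from h import *
st();a=env.read_camera("top")[110:260,80:230];b=env.read_camera("wrist")
cv2.imwrite("pics/c3.png",np.hstack([cv2.resize(a,(400,400),interpolation=cv2.INTER_CUBIC),cv2.resize(b[180:380,180:380],(400,400),interpolation=cv2.INTER_CUBIC)]))
E
```

```text
t 8.33 pos [500.7 193.5 237.5] yaw 3.559 q [ 0.24  0.08  0.15  1.64  0.   -0.17] F [ 1.1  0.3 -0. ] gap 65.1 0.0
```

View pics/c3.png

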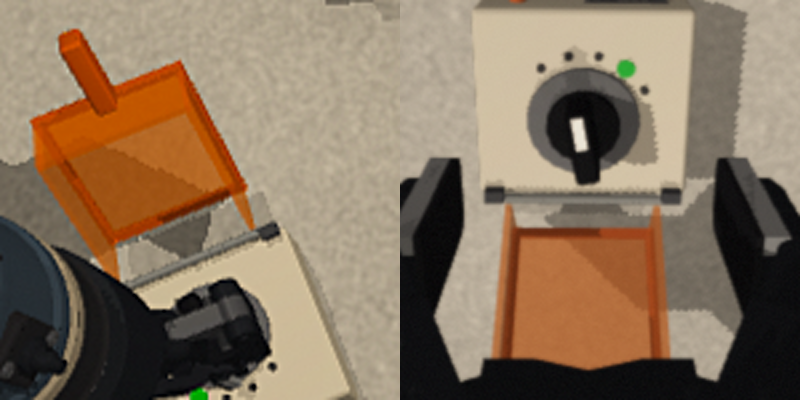

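The cover rests fully open. The green dot in the wrist crop is at (626,68), the pointer runs (576,120)→(582,151), and the bar's far end is at (588,183). Refining the dial pose with the five dots.

```bash
python3 - <<'E'
from h import *
from scipy.optimize import least_squares
s=st()
cv=lambda a:(np.array(a)-[400,0])/2+180-.25
d=cv([[541,68],[568,56],[599,56],[626,68],[644,90]])
an=.65-np.array([0,.433,.867,1.3,1.733])
D=np.c_[-41*np.cos(an),-41*np.sin(an),51+0*an]
f=lambda q:(wproj(U2W(q,D),s)-d).ravel()
r=least_squares(f,[564,217,.417]);q=r.x;print(q,r.fun.reshape(-1,2).round(1))
b=cv([[576,120],[582,151],[588,183]])
# intersect rays with z=94
for t in b:
    g=least_squares(lambda p:(wproj([p[0],p[1],94],s)-t).ravel(),[560,217]).x
    dx,dy=g-q[:2];print("unit",np.cos(q[2])*dx+np.sin(q[2])*dy,-np.sin(q[2])*dx+np.cos(q[2])*dy)
E
```

```text
t 8.43 pos [503.4 194.1 238. ] yaw 3.559 q [ 0.24  0.09  0.15  1.63  0.   -0.17] F [-0.8 -0.3  0.6] gap 65.1 0.0
[5.64360100e+02 2.19161528e+02 4.12283193e-01] [[ 0.  -0.1]
 [ 0.1 -0. ]
 [-0.2  0.1]
 [-0.1  0.1]
 [ 0.2 -0.1]]
unit -18.40881024598267 -3.5197789602853273
unit -0.44484981395911066 -0.3257093121314491
unit 18.78342802617188 2.9877968895162637
```

Dial at (563.5, 219), value about 0.48. I align the gripper to the bar (turn +0.17), descend and grip.

step_arm:
  commands:
    - [20,8,-20,0.08]
    - [45,18,-50,0.17]
    - [61,25,-80,0.17]
    - [61,25,-80,0.17]
    - [61,25,-110,0.17]
    - [61,25,-135,0.17]
    - [61,25,-155,0.17]
    - [61,25,-169,0.17]
    - [61,25,-169,0.17]
    - [61,25,-169,0.17]
  claw: 45

```text
t: 9.27
position: [563.9, 218.9, 68.1]
orientation: [-0.001, -0.289, 0.957, 0.0]
wrist_force: [0.2, 0.8, 0.9]
finger_gap: 45.4
finger_force: 0.0
```

step_arm:
  commands:
    - [0,0,0,0]
    - [0,0,0,0]
    - [0,0,0,0]
    - [0,0,0,0]
    - [0,0,0,0]
    - [0,0,0,0]
    - [0,0,0,0]
    - [0,0,0,0]
    - [0,0,0,0]
  claw: 0

```text
t: 10.02
position: [565.4, 219.0, 70.7]
orientation: [0.002, -0.289, 0.957, -0.0]
wrist_force: [1.2, -0.2, 5.5]
finger_gap: 13.7
finger_force: 29.0
```

step_arm:
  commands:
    - [0,0,0,-0.07]
    - [0,0,0,-0.14]
    - [0,0,0,-0.21]
    - [0,0,0,-0.28]
    - [0,0,0,-0.35]
    - [0,0,0,-0.42]
    - [0,0,0,-0.49]
    - [0,0,0,-0.56]
    - [0,0,0,-0.63]
    - [0,0,0,-0.7]
    - [0,0,0,-0.77]
    - [0,0,0,-0.823]
    - [0,0,0,-0.823]
    - [0,0,0,-0.823]

```text
t: 11.18
position: [565.8, 217.0, 70.7]
orientation: [0.003, 0.118, 0.993, -0.001]
wrist_force: [2.1, -4.1, 5.7]
finger_gap: 13.1
finger_force: 29.1
```

step_arm:
  commands:
    - [0,0,0,0]
    - [0,0,0,0]
    - [0,0,0,0]
    - [0,0,0,0]
    - [0,0,20,0]
    - [0,0,50,0]
    - [0,0,80,0]
    - [-15,-6,115,0]
    - [-40,-17,145,0]
    - [-60,-25,165,0]
    - [-60,-25,165,0]
    - [-60,-25,165,0]
    - [-60,-25,165,0]
    - [-60,-25,165,0]
  claw: 45

```text
t: 12.35
position: [503.3, 193.7, 231.0]
orientation: [-0.002, 0.118, 0.993, -0.001]
wrist_force: [-0.0, -0.6, -0.4]
finger_gap: 44.8
finger_force: 0.0
```

```bash
python3 - <<'E'
from h import *
s=st();b=env.read_camera("wrist");st();p=wproj([563.7,219,70],s)[0].astype(int);print(p)
x,y=np.clip(p-75,0,None);print(x,y)
cv2.imwrite("pics/c4.png",cv2.resize(b[y:y+150,x:x+150],(600,600),interpolation=cv2.INTER_CUBIC))
E
```

```text
t 12.35 pos [503.3 193.7 231. ] yaw 2.906 q [0.24 0.09 0.14 1.63 0.   0.48] F [-0.  -0.6 -0.4] gap 44.8 0.0
t 12.4 pos [503.2 193.7 230.8] yaw 2.906 q [0.24 0.09 0.14 1.63 0.   0.48] F [-0.   0.1 -1.4] gap 45.2 0.0
[307 239]
232 164
```

View pics/c4.png

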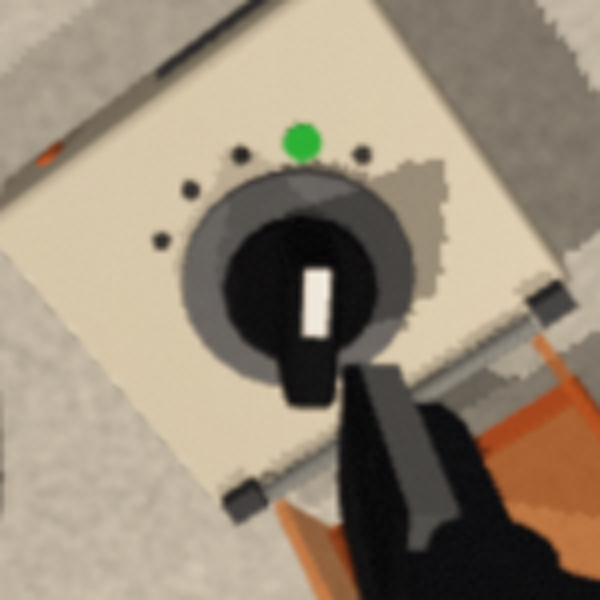

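The pointer runs (315,337)→(318,269) with the green dot at (302,142), nearly aligned. Computing the angle.

```bash
python3 - <<'E'
from h import *
from scipy.optimize import least_squares
s=st()
cv=lambda a:np.array(a)/4+[232,164]-.4
an=.65-np.array([0,.433,.867,1.3,1.733])
D=np.c_[-41*np.cos(an),-41*np.sin(an),51+0*an]
d=cv([[162,241],[191,190],[241,155],[302,143],[362,155]])
r=least_squares(lambda q:(wproj(U2W(q,D),s)-d).ravel(),[564,217,.417]);q=r.x;print(q,abs(r.fun).max())
P=[]
for t in cv([[318,269],[315,337],[312,405]]):
    g=least_squares(lambda p:(wproj([p[0],p[1],94],s)-t).ravel(),[560,217]).x
    dx,dy=g-q[:2];P.append([np.cos(q[2])*dx+np.sin(q[2])*dy,-np.sin(q[2])*dx+np.cos(q[2])*dy])
P=np.array(P);print(P)
for a,b in((0,2),(0,1)):
    v=P[a]-P[b];print("value",.65-np.arctan2(-v[1],-v[0]))
E
```

```text
t 12.4 pos [503.2 193.7 230.8] yaw 2.906 q [0.24 0.09 0.14 1.63 0.   0.48] F [-0.   0.1 -1.4] gap 45.2 0.0
[5.63229090e+02 2.18667676e+02 4.08905538e-01] 0.20596626228572745
[[-15.48556333  12.14129656]
 [ -0.48578597   0.80638985]
 [ 15.09341198 -10.96636859]]
value 1.2971211026646472
value 1.2971211026645766
```

The dial reads 1.297 against 1.3. The cover is open and the robot is clear of everything, so I'm handing in.

```bash
python3 -c "
from plant import env
print(env.sign_off())"
```

```text
the job is handed in; nothing more can be done
None
```

The amber cover is propped open and the dial points at the green dot (measured 1.297 rad against 1.3); the blue unit was never touched, and I handed the job in at about 12.4 s with the gripper clear.

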